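Hang the next saw blade on the draining rail

TASK

Make room on the draining rail by sliding the blade carrier that already hangs there along the rail until it is against the stop collar at the left end, as seen from the robot. Then take the carrier with the toothed saw blade out of the rinse tray, hook it over the rail at the right-hand end, where the keeper bar leaves the rail open from above, and slide it along under the keeper bar until its hook is centred under the index clip; let go and leave it hanging. Leave the carrier with the abrasive wheel standing in the tray and do not push anything else on the bench about.

Things in the scene. Friction and masses are not known exactly. Their poses are not given: they have to be found in the camera images.
- blade_carrier: The saw-blade carrier: a rigid upright hanger, 268 mm tall, 0.33 to 0.55 kg, standing in the rinse tray. Origin: middle of its hook, on the rail's axis once hung; z up, y across its flat sides (along the rail when hung), -x its grip side (faces the robot). Hook: inverted aluminium U, 36 mm long in y, inner width 23 mm in x, inner roof 8 mm above the origin; rear leg (x = 11.5 to 19.5 mm) ends 14 mm below.
- blade_carrier_grip (a point): Point in the grip tab of the saw-blade carrier: black plastic tab in front of the hook, 14 mm thick in y, 28 mm wide in x (x = -41 to -13 mm in the carrier's frame), from 8 mm below to 55 mm above the origin's height. This point is at x = -27, z = 38 mm, on the tab's mid-plane. Axes as the carrier's.
- blade_carrier_foot (a point): Middle of the underside of the carrier's foot, 213 mm below its origin. The foot plate is 70 mm (x) by 40 mm (y), 8 mm thick. Above it a spine 30 mm wide in x runs up to z = -61 mm. From z = -74 to -60 mm the frame jogs forward to the hook's front leg (x = -19.5 to -11.5 mm); nothing lies under the hook's mouth above z = -60 mm.
- blade_centre (a point): Centre of the toothed steel saw blade: 140 mm across its teeth, 4 mm thick, in the carrier's x-z plane; 130 mm below the carrier's origin. The bolt beside it makes the carrier at most 25 mm thick in y there.
- wheel_carrier: A carrier of the same frame, hook and grip tab as the saw-blade carrier, but with a thick toothless grey abrasive wheel, 100 mm across and 14 mm thick; it stands in the rinse tray too. The two stand about 115 to 150 mm apart and either may be the left one. Origin and axes as for the saw-blade carrier.
- hung_carrier: A second saw-blade carrier, just like the first (same sizes, origin, axes and weight), that already hangs on the rail under the keeper bar, grip tab towards the robot. It slides along the rail with about 2 to 7 N; the rail does not hold it from swinging.
- hung_carrier_grip (a point): The same point in the grip tab of the carrier that hangs on the rail: x = -27, z = 38 mm in that carrier's frame. The tab passes in front of the keeper bar and can be taken from above.
- rail_stand: The draining rail, fixed to the bench: a round level aluminium bar, 16 mm in diameter, axis 260 mm up, along this frame's y from -215 to 215 mm, between two posts 12 mm thick in y and 45 mm wide in x, over a drip pan 170 x 385 mm, 22 mm high. Origin on the bench under the bar's middle; +y is its left end seen from the robot, -x faces the robot. A hook must be 22 mm above its seat to pass over the bar.
- rail_open (a point): Middle of the open part of the rail, on its axis (y = -125 mm in the rail_stand frame). Hooks go on here only: hook centres from y = -190 to y = -80 mm. The right-hand post beyond it ends 8 mm above the rail's axis.
- keeper_end (a point): Right-hand end of the keeper bar (y = -50 mm, ball end 13 mm across). The keeper is a thin steel bar, 8 mm in diameter, 30 mm above the rail's axis, straight over it from here to the left post, whose top is 48 mm above the rail's axis. Hung carriers slide beneath it but cannot be lifted off there.
- rail_stop (a point): Right-hand face of the stop collar, on the rail's axis (y = 185 mm in the rail_stand frame): a steel ring 34 mm in diameter fixed on the rail beside its left post. A carrier against it has its origin 18 mm to the right of this point (y = 167 mm).
- index_clip: The mark: a white plastic index clip on the keeper bar, 12 mm long in y, 18 mm wide, with a thin fin up to 34 mm above the bar's axis. Origin at its middle on the keeper bar's axis (30 mm above the rail's axis), axes as rail_stand's. Fixed; carriers pass beneath it freely.
- rinse_tray: A shallow steel tray, 180 x 250 mm, 16 mm high with a 5 mm thick floor, fixed to the bench to the right of the rail; origin under its centre. The two carriers stand in it on their feet.
- spray_can: White spray can with a black cap, 60 mm in diameter, 156 mm tall, origin under its centre; it stands on the robot's side of the rail, in front of its open part, and its place there changes.
- grease_tin: Low round tin, 75 mm in diameter, 44 mm tall, origin under its centre; also on the robot's side of the rail.
- loose_wheel: Abrasive wheel lying flat behind the tray, 90 mm in diameter, 20 mm thick, origin under its centre.
- wrench: Steel spanner lying behind the rail, 160 mm long along its x, under 15 mm high.
- brush: Hand brush lying to the left of the rail, 180 mm long along its x, under 40 mm high.
- oil_can: Copper oil can, 68 mm in diameter, 72 mm tall with a thin spout to 119 mm, origin under its centre; behind the rail.
- flange: Steel flange, 68 mm in diameter, 26 mm high, origin under its centre; on the robot's side, left.

How it is judged (in metres and radians):
On the way, in this order (a step that is already met when the one before it is completed fails the run):
1. the carrier that hung on the rail has been slid against the stop collar (y of hung_carrier in the frame of rail_stand above 0.157 m and z of hung_carrier in the frame of rail_stand between 0.248 and 0.272 m), for 0.2 s.
2. the saw-blade carrier is hooked over the rail in its open part (x of blade_carrier in the frame of rail_stand between -0.008 and 0.008 m and z of blade_carrier in the frame of rail_stand between 0.248 and 0.272 m and y of blade_carrier in the frame of rail_stand between -0.21 and -0.04 m), for 0.1 s.
At the end, for the whole second after the job is handed in: The saw-blade carrier hangs freely and at rest on the rail, upright within 0.2 rad, its hook centre within 8 mm of the index clip along the rail; the other saw-blade carrier hangs at rest on the rail within 10 mm of touching the stop collar; the abrasive-wheel carrier stands where it was (y of blade_carrier in the frame of index_clip between -0.008 and 0.008 m and x of blade_carrier in the frame of index_clip between -0.008 and 0.008 m and z of blade_carrier in the frame of index_clip between -0.036 and -0.024 m and angle between each of blade_carrier, hung_carrier's own z axis and vertical below 0.2 rad and linear speed of each of blade_carrier, hung_carrier below 0.03 m/s and y of hung_carrier in the frame of rail_stand above 0.157 m and x of hung_carrier in the frame of rail_stand between -0.008 and 0.008 m and z of hung_carrier in the frame of rail_stand between 0.254 and 0.266 m and distance of wheel_carrier from where it was at the start of the episode below 0.02 m and angle between wheel_carrier's own z axis and vertical below 0.1 rad).
It fails at once if the abrasive-wheel carrier is moved more than 20 mm (distance of wheel_carrier from where it was at the start of the episode above 0.02 m).
It fails at once if any other loose thing on the bench (spray can, tin, wheel, spanner, brush, oil can, flange) is pushed more than 25 mm (distance of any of spray_can, grease_tin, loose_wheel, wrench, brush, oil_can, flange from where it was at the start of the episode above 0.025 m).
It also fails if it takes over 64 s, if anything falls off the work surface, if the arm or the gripper's body presses on something with over 40 N, if the wrist force passes 120 N, or if a joint passes its speed limit or range.

ROBOT

A 7-joint arm with a two-finger parallel gripper is mounted at the origin on the work surface. World frame = base frame: x ahead of the robot, y to its left, z up, the work surface at z = 0. Lengths are in mm, angles in rad, forces in N, time in s.
With the tool pointing down it reaches from about 350 to 900 mm from the base axis. Payload 8.1 kg.
Tool frame: the origin (TCP) lies midway between the tips of the shut fingers; the grasp point (between the pads) lies 19 mm behind it; z points along the fingers, x is the direction in which the jaws open and shut, and the axes are right-handed (so a half turn about z gives the same grasp; the last joint's range is limited). The gripper opens to 85 mm and grips with 20 to 120 N. Pads are 22 mm wide; open, the fingers measure 114 mm over their backs; the gripper's body (76 mm by 85 mm) begins 54 mm behind the grasp point. The pads swing forward as they close: fully open they stand 13 mm farther back than shut.
Start: joints at [-1.203, 0.434, 0.025, 1.573, -0.012, 1.134, -0.075], TCP at [283.527, 557.004, 231.323] pointing down, gripper open.
Joint ranges: [-2.62, 2.62], [-0.44, 2.09], [-1.27, 1.32], [0.08, 2.57], [-1.32, 4.46], [0.12, 2], [-2.74, 2.74]. Speed limits (rad/s): [2.22, 2.22, 3.01, 3.01, 3.14, 3.14, 3.14].

INTERFACE

Orientations are given as a unit quaternion [x, y, z, w].
In Python, from cell import status, cams, order gives the robot as it stands. The module is installed in compiled form; this text tells all that it offers.
- The arm moves only by the tool move_arm, never from a script. Its argument "rows" is a list of rows, each a list of 4 numbers: the shift along the tool's x, y, z in mm, then the turn about the tool's z in degrees. In form: [[x, y, z, yaw], ...]. A call has 1 to 12 rows; each row is the pose to reach, as a shift and turn from the pose commanded when the call began, along the tool's axes at that moment; what a row does not reach only later rows make up. A row lasts 1/10 s, in which the tool goes at most 50 mm and 8.59 degrees, less where a joint would pass 70% of its speed; a pose out of reach is approached as far as the arm can. A call with a gripper value outside its range is refused whole. "hand" is the opening in per cent of the stroke, from 0 (shut) to 100 (fully open), set as the call begins (left out, the last holds). The fingers move at their own pace and stop on an object; "newtons" is the grip in N (left out, the last holds). Time passes only in rows, so rows that repeat a pose let the fingers close. It gives the time, the measured TCP pose, the force and the opening at its end, in the units of the state.
- status.get_obs(): the state, without advancing time (a new reading comes with each control period).
- cams.grab_frame(name): name is "scene" or "top"; returns (picture, depth): 400x640x3 uint8, red, green, blue; 400x640 float32, mm along the optical axis (not along the pixel's ray), 0 where there is no reading.
- cams.camera_params(name): a dict with "camera_matrix" (3x3 intrinsics, pixels), "k1" (the pictures are not rectified: a ray, as slopes to the right and down, at radius r is drawn at 1 + k1 r^2 times it, then the intrinsics apply), "rvec" (rotation vector, rad) and "tvec" (3), from world to camera coordinates, as OpenCV has them. Camera axes: x right, y down, z forward; pixel columns grow to the right and rows downward; lengths in mm; the calibration is good to about 2 mm. A picture is of the moment at which its call begins. camera_params takes no time and is no camera call.
- order.hand_in(): hands the job in, once; it reports no verdict.
The state is a dict: "clock": time; "joints": joint angles; "joint_velocities": joint speeds; "tau": joint torques, N m; "tool_pos": TCP position; "ee_rot": TCP orientation; "force": force on the tool from outside, world axes, zero at the start; "moment": the same for the moment, N m; "finger_gap": finger opening in mm.
Only numpy, scipy, OpenCV 4.12 (cv2) and the standard library are available. Lean on these libraries where they do the work, as an engineer would, in place of code of your own. Each camera call takes 0.05 s, during which the arm holds its last target. There are 200 camera calls.

## Working session

There is one attempt and no reset: what is moved stays moved. The work goes in short steps, Python scripts to look and compute and a tool call to move; the robot and the scene stay as the last step left them, time stands still between calls to the robot, and variables do not carry over. Pictures are saved under pics/ and viewed, about 8 in all and at most 12, crops included, and the job is handed in when it is done.

Besides the shell and the picture viewer there is one more tool, called as a command line: name --pt "numbers of a row" for each row, then --argument value for the rest. move_arm: Moves the arm, as the interface text tells. Its arguments: {"type":"object","properties":{"rows":{"type":"array"},"hand":{"type":"number"},"newtons":{"type":"number"}},"required":["rows"]}

```bash
mkdir -p pics; cat > h.py <<'E'
import numpy as np, cv2
from cell import status, cams, order
def P(name):
    p=cams.camera_params(name);K=np.array(p["camera_matrix"],float);R=cv2.Rodrigues(np.array(p["rvec"],float))[0];t=np.array(p["tvec"],float).ravel()
    return K,float(p["k1"]),R,t
def cloud(name,depth):
    K,k1,R,t=P(name);h,w=depth.shape
    v,u=np.mgrid[:h,:w].astype(float)
    x=(u-K[0,2])/K[0,0];y=(v-K[1,2])/K[1,1]
    xy=cv2.undistortPoints(np.stack([u.ravel(),v.ravel()],1)[:,None],K,np.array([k1,0,0,0.]))[:,0]
    c=np.c_[xy,np.ones(len(xy))]*depth.reshape(-1,1)
    W=(c-t)@R
    W[depth.ravel()<=0]=np.nan
    return W.reshape(h,w,3)
def grab(n,f):
    p,d=cams.grab_frame(n);cv2.imwrite(f"pics/{f}.png",p[...,::-1]);np.savez(f"{f}.npz",p=p,d=d,W=cloud(n,d));return p,cloud(n,d)
E
python3 - <<'E'
from h import *
print(status.get_obs())
for n in("scene","top"):
    K,k,R,t=P(n);print(n,K.tolist(),k,(-R.T@t).round(),R.round(2).tolist());grab(n,n+"0")
a=cv2.imread("pics/scene0.png")
E
```

```text
{'clock': 0.0, 'joints': array([-1.20259009,  0.43522585,  0.02496107,  1.57412504, -0.01160922,
        1.13398034, -0.07510593]), 'joint_velocities': array([ 0.00067251,  0.00141587, -0.00163324, -0.00227952,  0.00096013,
       -0.000466  ,  0.0004249 ]), 'tau': array([-4.66285492e-04, -6.70464206e+01,  1.02453366e+00, -3.16219175e+01,
        1.54164084e-02,  1.26576796e-02, -1.43799349e-05]), 'tool_pos': array([283.31196755, 556.52098047, 230.51323055]), 'ee_rot': array([ 8.52544910e-01,  5.22653367e-01, -6.42658974e-04,  4.71007479e-04]), 'force': array([ 0.09017191, -0.87654477,  0.17422503]), 'moment': array([-0.01058958, -0.02261445, -0.03123889]), 'finger_gap': 85.24163212110491}
scene [[371.85733394857147, 0.0, 319.77098126896686], [0.0, 371.85733394857147, 196.05721306418738], [0.0, 0.0, 1.0]] -0.08311712734270106 [1098. -357.  890.] [[0.6, 0.8, -0.0], [0.58, -0.43, -0.69], [-0.56, 0.41, -0.72]]
top [[427.4198179781819, 0.0, 320.467013219138], [0.0, 427.4198179781819, 196.72739613913663], [0.0, 0.0, 1.0]] 0.03932403763249302 [ 468.   60. 1296.] [[0.02, -1.0, 0.01], [-1.0, -0.02, -0.07], [0.07, -0.0, -1.0]]
```

View pics/scene0.png

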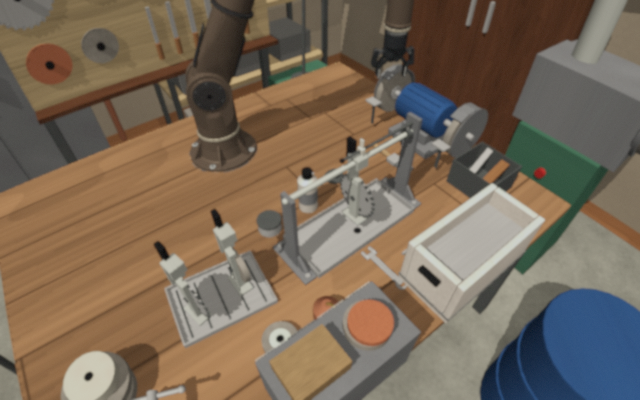

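View pics/top0.png

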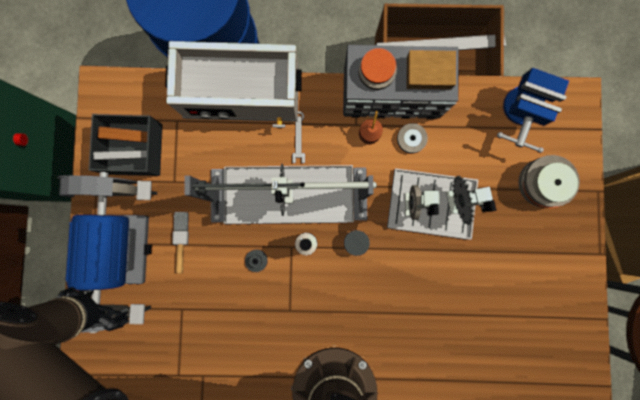

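```bash
python3 - <<'E'
import cv2,numpy as np
t=cv2.imread("pics/top0.png");s=cv2.imread("pics/scene0.png")
r=lambda a,x0,y0,x1,y1,f:cv2.resize(a[y0:y1,x0:x1],None,fx=f,fy=f,interpolation=cv2.INTER_CUBIC)
cv2.imwrite("pics/c1.png",np.vstack([r(t,180,155,380,270,4)[:460],]))
cv2.imwrite("pics/c2.png",np.hstack([r(t,385,160,505,245,4),np.zeros((340,10,3),np.uint8)]))
a=r(t,385,160,515,245,3);b=r(s,140,200,290,345,3)
c=np.zeros((435,850,3),np.uint8);c[:a.shape[0],:a.shape[1]]=a;c[:,395:845]=b
cv2.imwrite("pics/c2.png",cv2.resize(c,(800,410)))
E
```

```text
(no output)
```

View pics/c1.png

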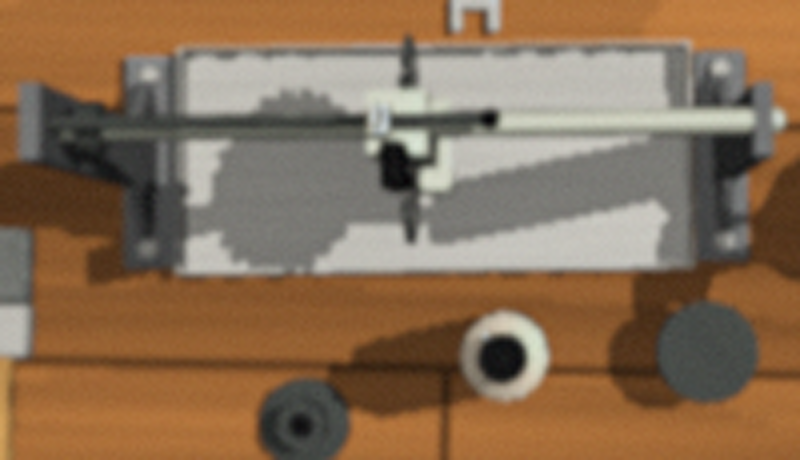

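View pics/c2.png

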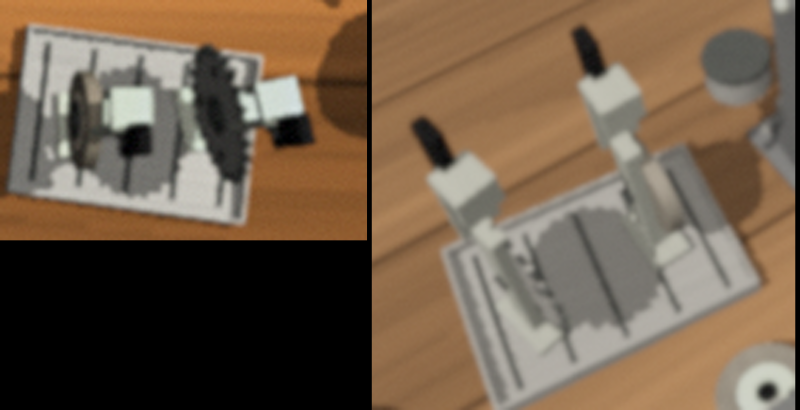

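```bash
python3 - <<'E'
from h import *
for n in("top0","scene0"):
    z=np.load(n+".npz");W=z["W"];p=z["p"].astype(int)
    X,Y,Z=W[...,0],W[...,1],W[...,2]
    g=p.sum(2)
    def seg(name,m,mn=6):
        k,l,st,c=cv2.connectedComponentsWithStats(m.astype(np.uint8))
        for i in range(1,k):
            if st[i,4]<mn: continue
            q=W[l==i]; pc=p[l==i].mean(0).round()
            (cx,cy),(w,h),a=cv2.minAreaRect(q[:,:2].astype(np.float32))
            print(n,name,st[i,4],"med",np.median(q,0).round(1),"lo",np.percentile(q,3,axis=0).round(1),"hi",np.percentile(q,97,axis=0).round(1),"rect",[round(v,1) for v in(cx,cy,w,h,a)],"rgb",pc,"px",c[i].round(1))
    inb=(X>250)&(X<750)&(Y>-500)&(Y<450)
    seg("rail-high",inb&(Z>255)&(Z<335)&(Y>-210),4)
    seg("tab",inb&(Z>237)&(Z<285)&(Y<-150)&(g<250),3)
    seg("hook",inb&(Z>205)&(Z<250)&(Y<-200)&(g>380),3)
    seg("bench30-180",(X>250)&(X<520)&(Y>-200)&(Y<250)&(Z>20)&(Z<190),20)
E
```

```text
top0 rail-high 1778 med [568.6 160.6 271.6] lo [541.5 -66.  260.7] hi [587.6 366.7 312.8] rect [561.9, 146.2, 63.9, 451.4, 1.9] rgb [116. 117. 108.] px [271.5 185.8]
top0 tab 114 med [ 532.4 -352.6  267.6] lo [ 520.5 -362.1  239.6] hi [ 543.6 -347.9  274.3] rect [532.8, -356.0, 25.5, 14.7, 12.4] rgb [26. 22. 19.] px [489.8 205.8]
top0 tab 101 med [ 521.2 -216.8  269.9] lo [ 509.4 -227.2  237.5] hi [ 533.3 -213.3  275. ] rect [521.4, -220.4, 15.1, 24.1, 88.4] rgb [26. 26. 25.] px [433.6 209.2]
top0 hook 207 med [ 562.9 -349.2  232. ] lo [ 545.6 -367.1  228.4] hi [ 578.4 -332.3  235.7] rect [562.1, -350.6, 34.1, 37.2, 12.5] rgb [197. 206. 198.] px [483.  194.4]
top0 hook 199 med [ 553.  -218.3  232.1] lo [ 535.1 -237.8  228.6] hi [ 568.1 -202.8  236. ] rect [550.7, -220.2, 35.3, 37.2, 1.7] rgb [199. 208. 195.] px [430.6 197.2]
top0 bench30-180 22 med [512.2 156.4 143.5] lo [503.3 155.5  93.5] hi [519.1 160.1 169.7] rect [511.5, 157.9, 16.6, 4.6, 1.4] rgb [86. 86. 82.] px [282.2 211.7]
top0 bench30-180 516 med [431.4 -52.4  43.7] lo [399.7 -84.6  39.6] hi [463.6 -20.2  48.1] rect [431.9
[... 1202 characters left out ...]
80. 178. 165.] px [170.9 263.7]
scene0 bench30-180 279 med [435.1  80.6 131.3] lo [410.6  60.9 104.3] hi [447.  110.7 156.6] rect [430.9, 86.1, 58.1, 46.3, 53.8] rgb [125. 120. 112.] px [305.4 177.8]
scene0 bench30-180 53 med [514.8 154.  132.4] lo [505.7 152.   95.7] hi [519.5 156.  166.3] rect [511.6, 154.2, 16.1, 6.4, 13.2] rgb [112. 105.  95.] px [341.7 183.4]
scene0 bench30-180 274 med [452.7  76.8  54.9] lo [425.4  59.8  22.6] hi [457.8 105.5  92.6] rect [441.4, 77.2, 58.2, 26.4, 49.1] rgb [115. 110. 104.] px [308.3 199.7]
scene0 bench30-180 461 med [437.9 -59.3  43. ] lo [399.9 -90.5  22.8] hi [465.3 -26.2  46.8] rect [430.8, -57.3, 72.4, 72.9, 76.3] rgb [95. 94. 87.] px [268.3 221.1]
```

```bash
python3 - <<'E'
from h import *
for n in("top0","scene0"):
    z=np.load(n+".npz");W=z["W"];p=z["p"].astype(int);X,Y,Z=W[...,0],W[...,1],W[...,2];g=p.sum(2)
    inb=(X>500)&(X<640)&(Y>-90)&(Y<390)
    def line(name,m):
        q=W[m]; a=np.polyfit(q[:,1],q[:,0],1)
        r=q[:,0]-np.polyval(a,q[:,1]); 
        for _ in range(3):
            k=abs(r)<6; a=np.polyfit(q[k,1],q[k,0],1); r=q[:,0]-np.polyval(a,q[:,1])
        k=abs(r)<6
        print(n,name,k.sum(),"slope deg(x per y)",np.degrees(np.arctan(a[0])).round(2),"x at y=0,100,200,300",np.polyval(a,[0,100,200,300]).round(1),"y range",np.percentile(q[k,1],[0,1,2,50,98,99,100]).round(1),"z",np.percentile(q[k,2],[5,50,95]).round(1))
    line("openrail",inb&(Z>262)&(Z<273)&(Y<85)&(Y>-55)&(g>330))
    line("keeper",inb&(Z>284)&(Z<300)&(Y>60)&(Y<300))
    line("keeperR",inb&(Z>286)&(Z<300)&(Y>60)&(Y<130))
    def b(name,m):
        q=W[m]
        if len(q)>3: print(n,name,len(q),"med",np.median(q,0).round(1),"p2",np.percentile(q,4,axis=0).round(1),"p98",np.percentile(q,96,axis=0).round(1),"rect",[round(v,1) for v in sum([list(a) if isinstance(a,tuple) else [a] for a in cv2.minAreaRect(q[:,:2].astype(np.float32))],[])])
    b("hungtab",inb&(Z>270)&(Z<320)&(X<563)&(Y>90)&(Y<220)&(g<250))
    b("hunghook",inb&(Z>265)&(Z<283)&(Y>90)&(Y<220)&(g>400))
    b("clip",inb&(Z>300)&(Y>120)&(Y<260)&(X>563)&(g>330))
    b("rpost",inb&(Z>250)&(Z<272)&(Y<-55)&(g<450))
    b("lpost",inb&(Z>300)&(Y>260))
    b("pan", (X>480)&(X<680)&(Y>-60)&(Y<340)&(Z>15)&(Z<28)&(g>400))
E
python3 - <<'E'
import cv2
s=cv2.imread("pics/scene0.png")[100:290,260:440]
cv2.imwrite("pics/c3.png",cv2.resize(s,None,fx=3.1,fy=3.1,interpolation=cv2.INTER_CUBIC))
E
```

```text
top0 openrail 287 slope deg(x per y) -1.34 x at y=0,100,200,300 [575.  572.7 570.4 568. ] y range [-54.3 -54.1 -51.8  15.9  81.4  83.7  83.8] z [263.3 266.6 270.3]
top0 keeper 297 slope deg(x per y) -2.04 x at y=0,100,200,300 [576.3 572.7 569.2 565.6] y range [ 95.   97.1  97.3 196.8 294.5 297.4 299.8] z [289.3 292.8 296.5]
top0 keeperR 51 slope deg(x per y) -0.77 x at y=0,100,200,300 [573.7 572.3 571.  569.7] y range [ 95.   95.   95.  109.1 127.9 127.9 128. ] z [289.9 293.8 296.5]
top0 hungtab 78 med [541.3 153.5 313.1] p2 [529.8 148.  278.7] p98 [552.8 160.6 316.5] rect [542.4, 154.3, 25.5, 12.9, 0.7]
top0 hunghook 147 med [578.2 150.  275.7] p2 [553.3  93.5 266.9] p98 [590.  171.8 278.6] rect [571.4, 131.6, 39.1, 81.5, 1.7]
top0 clip 15 med [568.  163.7 322.7] p2 [564.1 162.4 300.3] p98 [575.  167.9 324.7] rect [568.5, 164.3, 5.6, 13.5, 68.7]
top0 rpost 109 med [578.6 -63.9 267.1] p2 [556.9 -71.9 257.7] p98 [599.9 -58.3 270. ] rect [578.5, -67.9, 45.0, 22.2, 2.6]
top0 lpost 130 med [564.1 365.  307.5] p2 [542.3 359.3 301.1] p98 [585.5 371.9 310.3] rect [564.2, 364.8, 44.5, 14.6, 
[... 675 characters left out ...]
144.9 276.7] p98 [557.6 158.  314.5] rect [543.9, 152.0, 30.0, 14.8, 0.5]
scene0 hunghook 205 med [575.5 148.7 270.4] p2 [566.4  96.1 265.2] p98 [590.  212.4 277.7] rect [578.2, 154.9, 26.1, 129.0, 2.0]
scene0 clip 36 med [572.9 161.3 313.8] p2 [566.8 158.9 301.2] p98 [576.4 164.1 324. ] rect [571.6, 161.7, 10.7, 6.1, 19.2]
scene0 rpost 135 med [585.6 -69.4 265.6] p2 [557.2 -77.2 251.6] p98 [601.2 -61.1 269. ] rect [578.7, -70.1, 47.9, 24.1, 12.8]
scene0 lpost 84 med [564.9 360.  307.4] p2 [542.7 355.3 301.3] p98 [584.6 369.  309.7] rect [563.0, 362.4, 46.4, 16.4, 5.6]
scene0 pan 306 med [652.2 127.5  21.4] p2 [489.5 -41.4  16.3] p98 [659.8 338.6  25.6] rect [570.3, 138.5, 172.3, 401.4, 1.8]
```

View pics/c3.png

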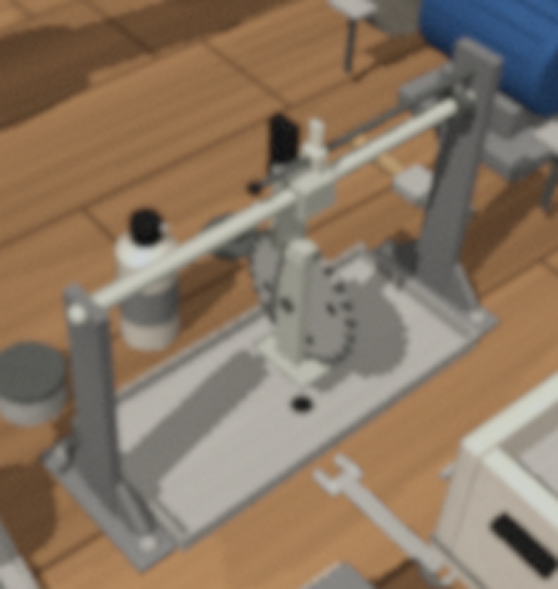

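```bash
cat >> h.py <<'E'
from scipy.spatial.transform import Rotation as Ro
def plan(pts):
    "pts: (x,y,z,world direction of tool x in deg) -> rows shift in tool axes from now"
    o=status.get_obs();R=Ro.from_quat(o["ee_rot"]).as_matrix();c=np.degrees(np.arctan2(R[1,0],R[0,0]))
    print("t",round(o["clock"],2),"tcp",o["tool_pos"].round(1),"dir",c.round(2),"tilt",np.degrees(np.arccos(-R[2,2])).round(2),"F",o["force"].round(1),"gap",round(o["finger_gap"],1),"q",o["joints"].round(2))
    for p in pts:
        d=R.T@(np.array(p[:3])-o["tool_pos"]); y=-((p[3]-c+180)%360-180)
        print([round(float(v),1) for v in d],round(float(y),2))
E
python3 -c "
from h import *
plan([(283,557,400,63),(542,153,400,92),(542,153,330,92),(542,153,282,92)])"
```

```text
t 0.1 tcp [283.3 556.6 230.6] dir 63.02 tilt 0.08 F [ 0.  -0.3 -0.6] gap 85.5 q [-1.2   0.44  0.02  1.57 -0.01  1.13 -0.08]
[-0.0, -0.4, -169.4] 0.02
[-242.6, 413.6, -169.0] -28.98
[-242.5, 413.6, -99.0] -28.98
[-242.4, 413.6, -51.0] -28.98
```

move_arm --pt "0 0 -50 0" --pt "0 0 -100 0" --pt "0 0 -150 0" --pt "-25 41 -169 -5" --pt "-50 83 -169 -10" --pt "-75 124 -169 -15" --pt "-100 165 -169 -20" --pt "-125 207 -169 -25" --pt "-150 250 -169 -29" --pt "-175 295 -169 -29" --pt "-200 338 -169 -29" --pt "-225 380 -169 -29" --hand 60

```text
clock: 1.3
tool_pos: [520.6, 182.2, 400.2]
ee_rot: [0.694, 0.72, -0.0, -0.0]
force: [0.1, 0.7, -1.1]
finger_gap: 51.5
```

```bash
python3 -c "
from h import *
plan([(542,153,400,92),(542,153,330,92),(542,153,282,92)])"
```

```text
t 1.3 tcp [520.6 182.2 400.2] dir 92.03 tilt 0.02 F [ 0.1  0.7 -1.1] gap 51.5 q [-0.58  0.22  0.19  1.47 -0.04  1.45  1.22]
[-30.0, 20.3, 0.2] 0.03
[-30.0, 20.4, 70.2] 0.03
[-30.0, 20.4, 118.2] 0.03
```

move_arm --pt "-30 20 0 0" --pt "-30 20 40 0" --pt "-30 20 75 0" --pt "-30 20 98 0" --pt "-30 20 112 0" --pt "-30 20 118 0" --pt "-30 20 118 0"

```text
clock: 2.0
tool_pos: [540.7, 154.8, 281.6]
ee_rot: [0.695, 0.719, -0.001, -0.0]
force: [-0.3, 0.3, -0.4]
finger_gap: 51.1
```

```bash
python3 - <<'E'
from h import *
plan([(542,153,282,92)])
p,W=grab("scene","s1");p2,_=grab("top","t1")
a=cv2.resize(p[100:250,260:440,::-1],None,fx=2.2,fy=2.2);b=cv2.resize(p2[150:250,230:330,::-1],(330,330));cv2.imwrite("pics/c4.png",np.hstack([a,b]))
E
```

```text
t 2.0 tcp [540.7 154.8 281.6] dir 92.02 tilt 0.1 F [-0.3  0.3 -0.4] gap 51.1 q [-0.52  0.29  0.19  1.66 -0.06  1.19  1.29]
[-1.8, 1.3, -0.4] 0.02
```

View pics/c4.png

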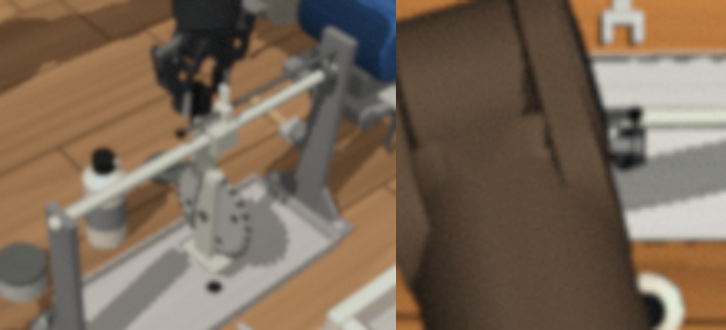

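move_arm --pt "0 0 0 0" --pt "0 0 0 0" --pt "0 0 0 0" --pt "0 0 0 0" --pt "0 0 0 0" --hand 0 --newtons 40

```text
clock: 2.6
tool_pos: [541.4, 154.7, 282.9]
ee_rot: [0.695, 0.719, 0.0, 0.0]
force: [-0.7, -1.5, 6.1]
finger_gap: 13.4
```

move_arm --pt "8 0 0 0" --pt "23 0 0 0" --pt "38 0 0 0" --pt "53 0 0 0" --pt "68 0 0 0" --pt "83 0 0 0" --pt "98 0 0 0" --pt "113 0 0 0" --pt "128 0 0 0" --pt "139 0 0 0" --pt "145 0 0 0" --pt "145 0 0 0"

```text
clock: 3.8
tool_pos: [536.7, 299.6, 283.0]
ee_rot: [0.695, 0.719, 0.0, 0.001]
force: [0.5, -2.1, 4.6]
finger_gap: 13.3
```

```bash
python3 -c "
from h import *
plan([(572-166*.0349-30, 148+166,282,92)])"
```

```text
t 3.8 tcp [536.7 299.6 283. ] dir 92.0 tilt 0.09 F [ 0.5 -2.1  4.6] gap 13.3 q [-0.7   0.38  0.15  1.53 -0.06  1.23  1.06]
[14.4, -0.0, 1.0] -0.0
```

move_arm --pt "4 0 0 0" --pt "7 0 0 0" --pt "10 0 0 0" --pt "12 0 0 0" --pt "13 0 0 0" --pt "13 0 0 0"

```text
clock: 4.4
tool_pos: [536.6, 310.8, 282.9]
ee_rot: [0.695, 0.719, -0.0, 0.001]
force: [0.1, -6.4, 8.0]
finger_gap: 13.3
```

move_arm --pt "1 0 0 0" --pt "2 0 0 0" --pt "3 0 0 0" --pt "3 0 0 0"

```text
clock: 4.8
tool_pos: [536.5, 313.7, 283.0]
ee_rot: [0.695, 0.719, -0.0, 0.001]
force: [-0.6, -7.7, 6.7]
finger_gap: 13.5
```

move_arm --pt "1 0 0 0" --pt "2 0 0 0" --pt "3 0 0 0" --pt "3 0 0 0"

```text
clock: 5.2
tool_pos: [536.5, 315.0, 283.0]
ee_rot: [0.696, 0.718, -0.001, 0.002]
force: [-1.0, -10.8, 8.6]
finger_gap: 13.8
```

move_arm --pt "1 0 0 0" --pt "2 0 0 0" --pt "3 0 0 0" --pt "3 0 0 0"

```text
clock: 5.6
tool_pos: [536.5, 315.3, 283.1]
ee_rot: [0.697, 0.717, -0.003, 0.003]
force: [-3.5, -18.9, 14.4]
finger_gap: 13.6
```

```bash
python3 - <<'E'
from h import *
plan([])
p,W=grab("scene","s2")
cv2.imwrite("pics/c5.png",cv2.resize(p[90:230,330:450,::-1],None,fx=4,fy=4,interpolation=cv2.INTER_CUBIC))
X,Y,Z=W[...,0],W[...,1],W[...,2]
m=(abs(X-567)<30)&(Y>270)&(Y<350)&(Z>262)&(Z<283)&(p.sum(2)>330)
q=W[m];print(len(q),np.percentile(q,[2,10,50,90,98],axis=0).round(1))
E
```

```text
t 5.6 tcp [536.5 315.3 283.1] dir 91.68 tilt 0.44 F [ -3.5 -18.9  14.4] gap 13.6 q [-0.72  0.4   0.15  1.51 -0.05  1.25  1.03]
183 [[556.  272.8 263.7]
 [562.7 283.9 264.6]
 [573.3 306.2 273.6]
 [585.6 331.4 276.9]
 [586.9 343.1 277.9]]
```

View pics/c5.png

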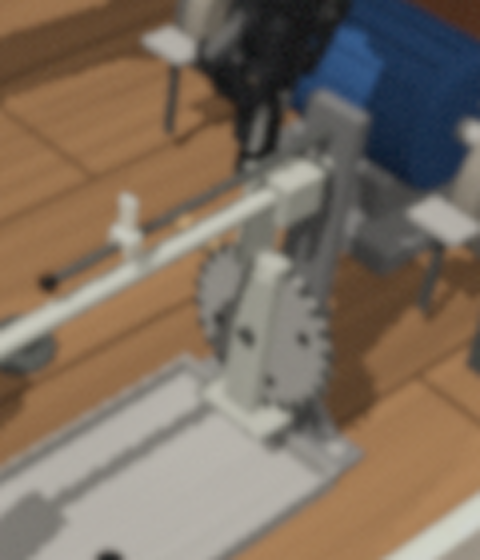

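move_arm --pt "-3 0 0 0" --pt "-5 0 0 0" --pt "-5 0 0 0"

```text
clock: 5.95
tool_pos: [536.5, 314.8, 283.0]
ee_rot: [0.695, 0.719, 0.0, 0.001]
force: [-0.7, -6.6, 7.0]
finger_gap: 13.6
```

move_arm --pt "0 0 0 0" --pt "0 0 0 0" --pt "0 0 0 0" --pt "0 0 -15 0" --pt "0 0 -40 0" --pt "0 0 -75 0" --pt "0 0 -110 0" --pt "0 0 -120 0" --hand 32

```text
clock: 6.75
tool_pos: [536.1, 317.7, 406.3]
ee_rot: [0.694, 0.72, 0.003, 0.0]
force: [0.0, 0.4, 0.3]
finger_gap: 27.4
```

```bash
python3 - <<'E'
from h import *
a=np.radians(12);o=np.array([561.5,-351.5]);g=o-27*np.array([np.cos(a),np.sin(a)])
print(g)
plan([(500,-150,420,102),(g[0],g[1],420,102),(g[0],g[1],300,102),(g[0],g[1],238,102)])
p,W=grab("scene","s3")
X,Y,Z=W[...,0],W[...,1],W[...,2];g=p.sum(2)
for nm,m in(("tab",(X<563)&(X>515)&(Y>270)&(Y<350)&(Z>280)&(Z<318)&(g<250)),("hook",(abs(X-567)<30)&(Y>270)&(Y<350)&(Z>262)&(Z<283)&(g>330))):
    q=W[m];print(nm,len(q),np.percentile(q,[2,10,50,90,98],axis=0).round(1))
E
```

```text
[ 535.09001478 -357.11361565]
t 6.75 tcp [536.1 317.7 406.3] dir 92.06 tilt 0.32 F [0.  0.4 0.3] gap 27.4 q [-0.73  0.35  0.16  1.29 -0.06  1.51  1.03]
[-466.1, -52.8, -15.5] -9.94
[-674.3, -25.2, -16.1] -9.94
[-674.7, -25.7, 103.9] -9.94
[-674.9, -26.0, 165.9] -9.94
tab 134 [[525.7 306.2 280.6]
 [529.4 307.4 284.3]
 [542.7 309.6 302.5]
 [552.2 317.1 314.7]
 [553.6 319.7 316.1]]
hook 189 [[554.3 272.4 262.7]
 [562.8 284.2 264.1]
 [573.3 306.  273.7]
 [585.2 330.3 277.3]
 [586.8 344.4 278. ]]
```

move_arm --pt "-30 -5 -10 -1" --pt "-75 -10 -15 -2" --pt "-125 -20 -15 -4" --pt "-175 -30 -15 -6" --pt "-225 -40 -15 -8" --pt "-275 -45 -15 -10" --pt "-325 -45 -15 -10" --pt "-375 -45 -15 -10" --pt "-425 -45 -15 -10" --pt "-475 -40 -15 -10" --pt "-525 -35 -15 -10" --pt "-575 -30 -15 -10" --hand 65

```text
clock: 8.0
tool_pos: [524.9, -256.4, 416.0]
ee_rot: [0.629, 0.778, -0.0, -0.001]
force: [1.6, 0.7, 0.7]
finger_gap: 55.8
```

```bash
python3 - <<'E'
from h import *
plan([(533,-357,420,102),(533,-357,300,102),(533,-357,240,102)])
E
```

```text
t 8.0 tcp [ 524.9 -256.4  416. ] dir 102.07 tilt 0.08 F [1.6 0.7 0.7] gap 55.8 q [ 0.02  0.29  0.48  1.38 -0.13  1.51  2.28]
[-100.0, -13.1, -4.0] 0.07
[-100.1, -13.0, 116.0] 0.07
[-100.2, -13.0, 176.0] 0.07
```

move_arm --pt "-30 -4 0 0" --pt "-70 -9 0 0" --pt "-95 -13 10 0" --pt "-100 -13 45 0" --pt "-100 -13 85 0" --pt "-100 -13 115 0" --pt "-100 -13 130 0" --pt "-100 -13 130 0"

```text
clock: 8.8
tool_pos: [531.9, -354.0, 283.3]
ee_rot: [0.629, 0.777, -0.0, -0.003]
force: [-0.1, 0.1, 1.4]
finger_gap: 55.6
```

```bash
python3 - <<'E'
from h import *
plan([(533,-357,240,102)])
p,W=grab("scene","s4");p2,_=grab("top","t4")
a=cv2.resize(p[180:330,110:260,::-1],(400,400),interpolation=cv2.INTER_CUBIC);b=cv2.resize(p2[150:250,420:520,::-1],(400,400),interpolation=cv2.INTER_CUBIC);cv2.imwrite("pics/c6.png",np.hstack([a,b]))
E
```

```text
t 8.8 tcp [ 531.9 -354.   283.3] dir 102.03 tilt 0.37 F [-0.1  0.1  1.4] gap 55.6 q [ 0.19  0.45  0.49  1.48 -0.21  1.27  2.48]
[-3.3, 0.7, 43.3] 0.03
```

View pics/c6.png

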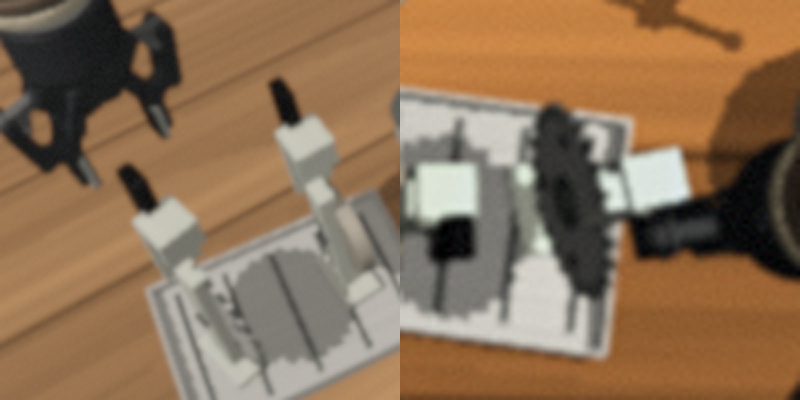

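move_arm --pt "-3 1 15 0" --pt "-3 1 30 0" --pt "-3 1 39 0" --pt "-3 1 43 0" --pt "-3 1 43 0"

```text
clock: 9.4
tool_pos: [534.8, -358.2, 244.0]
ee_rot: [0.629, 0.777, 0.0, -0.0]
force: [-0.5, 0.0, 0.8]
finger_gap: 56.0
```

move_arm --pt "0 0 0 0" --pt "0 0 0 0" --pt "0 0 0 0" --pt "0 0 0 0" --pt "0 0 0 0" --pt "0 0 0 0" --hand 0 --newtons 100

```text
clock: 10.0
tool_pos: [535.0, -358.7, 245.1]
ee_rot: [0.629, 0.777, 0.0, 0.001]
force: [-1.1, -0.5, 5.6]
finger_gap: 12.2
```

```bash
python3 - <<'E'
from h import *
plan([(533,-357,320,102),(375,-335,320,102),(375,10,325,92),(545,10,325,92)])
E
```

```text
t 10.0 tcp [ 535.  -358.7  245.1] dir 102.01 tilt 0.08 F [-1.1 -0.5  5.6] gap 12.2 q [ 0.2   0.48  0.48  1.53 -0.23  1.19  2.49]
[2.0, -1.5, -74.9] 0.01
[56.4, -151.5, -75.1] 0.01
[393.9, -79.7, -80.3] 10.01
[358.5, 86.6, -80.2] 10.01
```

move_arm --pt "0 0 -4 0" --pt "0 0 -12 0" --pt "0 0 -25 0" --pt "0 0 -40 0" --pt "0 0 -55 0" --pt "0 0 -70 0" --pt "0 0 -78 0" --pt "0 0 -80 0" --pt "0 0 -80 0"

```text
clock: 10.9
tool_pos: [534.8, -358.2, 324.3]
ee_rot: [0.629, 0.777, 0.0, 0.0]
force: [0.3, -0.1, -4.3]
finger_gap: 12.1
```

```bash
python3 - <<'E'
from h import *
plan([(375,-335,325,102),(375,10,325,92)])
p,W=grab("scene","s5");p2,_=grab("top","t5")
a=cv2.resize(p[150:330,80:260,::-1],(400,400),interpolation=cv2.INTER_CUBIC);b=cv2.resize(p2[150:250,420:520,::-1],(400,400),interpolation=cv2.INTER_CUBIC);cv2.imwrite("pics/c7.png",np.hstack([a,b]))
E
```

```text
t 10.9 tcp [ 534.8 -358.2  324.3] dir 102.02 tilt 0.01 F [ 0.3 -0.1 -4.3] gap 12.1 q [ 0.19  0.43  0.5   1.41 -0.21  1.35  2.47]
[56.0, -151.5, -0.7] 0.02
[393.4, -79.6, -0.7] 10.02
```

View pics/c7.png

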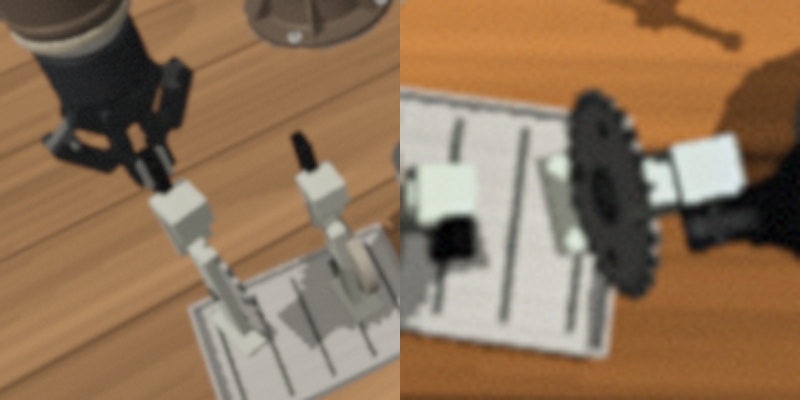

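move_arm --pt "5 -15 0 0" --pt "15 -45 0 0" --pt "28 -80 0 0" --pt "40 -115 0 0" --pt "56 -145 0 0" --pt "85 -150 0 0" --pt "120 -143 0 0" --pt "160 -135 0 0" --pt "200 -126 0 1" --pt "235 -118 0 3" --pt "265 -105 0 5" --pt "295 -90 0 7"

```text
clock: 12.2
tool_pos: [384.7, -87.2, 324.1]
ee_rot: [0.676, 0.737, 0.0, -0.0]
force: [1.6, -0.0, -3.4]
finger_gap: 12.1
```

```bash
python3 - <<'E'
from h import *
plan([(420,5,325,92),(450,5,325,92)])
E
```

```text
t 12.2 tcp [384.7 -87.2 324.1] dir 94.93 tilt 0.02 F [ 1.6 -0.  -3.4] gap 12.1 q [-0.16 -0.04  0.24  1.94  0.01  1.24  1.73]
[88.8, 43.1, -0.9] 2.93
[86.2, 73.0, -0.9] 2.93
```

move_arm --pt "30 14 0 1" --pt "60 28 0 2" --pt "82 40 0 3" --pt "88 43 0 3" --pt "88 43 0 3" --pt "88 43 0 3"

```text
clock: 12.8
tool_pos: [420.0, 1.9, 324.0]
ee_rot: [0.695, 0.719, -0.0, -0.0]
force: [0.3, -0.7, -4.0]
finger_gap: 12.2
```

```bash
python3 - <<'E'
from h import *
plan([(420,5,325,92),(545,5,325,92)])
for n in("scene","top"):
    p,W=grab(n,n[0]+"6");X,Y,Z=W[...,0],W[...,1],W[...,2];g=p.sum(2)
    m=(X>415)&(X<480)&(Y>-40)&(Y<50)&(Z>295)&(Z<322)&(g>330)
    q=W[m];print(n,len(q),np.median(q,0),cv2.minAreaRect(q[:,:2].astype(np.float32)) if len(q)>3 else "")
    top=q[q[:,2]>306]
    print(len(top),np.percentile(top,[3,50,97],axis=0).round(1) if len(top)>3 else"")
p=np.load("s6.npz")["p"];cv2.imwrite("pics/c8.png",cv2.resize(p[110:290,170:400,::-1],None,fx=3,fy=3,interpolation=cv2.INTER_CUBIC))
E
```

```text
t 12.8 tcp [420.    1.9 324. ] dir 91.98 tilt 0.06 F [ 0.3 -0.7 -4. ] gap 12.2 q [-0.26  0.01  0.13  1.89 -0.    1.24  1.48]
[3.1, 0.1, -1.0] -0.02
[-1.2, 125.0, -1.1] -0.02
scene 229 [452.27534966  -0.94812328 310.57602526] ((441.0638732910156, 1.4312915802001953), (51.25946044921875, 38.002017974853516), 1.4620870351791382)
173 [[428.2 -16.7 307. ]
 [447.8   0.  311.3]
 [466.2  19.  313.6]]
top 38 [461.96772961  10.19145149 311.22688298] ((460.62261962890625, 5.530411720275879), (6.92145299911499, 34.71502685546875), 1.2102841138839722)
38 [[459.1  -9.4 307.5]
 [462.   10.2 311.2]
 [464.4  22.8 314.5]]
```

View pics/c8.png

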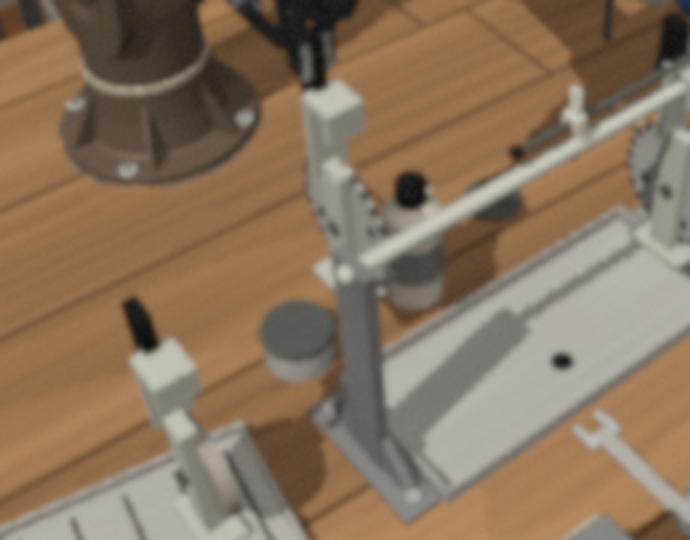

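move_arm --pt "0 15 -3 0" --pt "0 35 -3 0" --pt "0 60 -3 0" --pt "0 85 -3 0" --pt "0 108 -3 0" --pt "0 122 -3 0" --pt "0 129 -3 0" --pt "0 130 -3 0" --pt "0 130 -3 0"

```text
clock: 13.8
tool_pos: [549.8, 7.1, 327.3]
ee_rot: [0.695, 0.719, -0.0, -0.0]
force: [0.1, 0.4, -3.3]
finger_gap: 12.1
```

```bash
python3 - <<'E'
from h import *
plan([(550,4,325,92)])
for n in("scene","top"):
    p,W=grab(n,n[0]+"7");X,Y,Z=W[...,0],W[...,1],W[...,2];g=p.sum(2)
    m=(X>540)&(X<610)&(Y>-40)&(Y<50)&(Z>302)&(Z<322)&(g>330)
    q=W[m]
    print(n,len(q),np.percentile(q,[1,3,50,97,99],axis=0).round(1),cv2.minAreaRect(q[:,:2].astype(np.float32)))
    r=W[(X>560)&(X<600)&(Y>-50)&(Y<85)&(Z>262)&(Z<273)&((Y<-22)|(Y>30))&(g>330)]
    a=np.polyfit(r[:,1],r[:,0],1);print("rail",len(r),a,np.polyval(a,2))
p=np.load("s7.npz")["p"];cv2.imwrite("pics/c9.png",cv2.resize(p[130:280,230:400,::-1],None,fx=3.5,fy=3.5,interpolation=cv2.INTER_CUBIC))
E
```

```text
t 13.8 tcp [549.8   7.1 327.3] dir 91.99 tilt 0.03 F [ 0.1  0.4 -3.3] gap 12.1 q [-0.24  0.24  0.16  1.62 -0.04  1.29  1.54]
[-3.1, 0.1, 2.3] -0.01
scene 260 [[555.1 -11.9 302.6]
 [557.5 -11.4 303.7]
 [580.4   4.7 313.9]
 [596.   24.2 316. ]
 [596.4  25.9 316.9]] ((572.4393310546875, 6.831592559814453), (48.7337532043457, 38.33375930786133), 0.2012387365102768)
rail 143 [-3.25673797e-02  5.78866538e+02] 578.8014035346229Traceback (most recent call last):
  File "<stdin>", line 7, in <module>
    return _quantile_unchecked(
        a, q, axis, out, overwrite_input, method, keepdims, weights)
    return _ureduce(a,
                    func=_quantile_ureduce_func,
    ...<5 lines>...
                    overwrite_input=overwrite_input,
                    method=method)
    r = func(a, **kwargs)
    result = _quantile(arr,
                       quantiles=q,
    ...<2 lines>...
                       out=out,
                       weights=wgt)
    slices_having_nans = np.isnan(arr[-1, ...])
                                  ~~~^^^^^^^^^
IndexError: index -1 is out of bounds for axis 0 with size 0
```

```bash
python3 - <<'E'
from h import *
from scipy.optimize import least_squares
d=np.load("s7.npz");W=d["W"];p=d["p"].astype(int);g=p.sum(2);X,Y,Z=W[...,0],W[...,1],W[...,2]
r=W[(X>560)&(X<600)&(Y>-50)&(Y<85)&(Z>254)&(Z<273)&((Y<-22)|(Y>30))&(g>300)]
f=lambda v:np.hypot((r[:,0]+.0355*(r[:,1]-7)-v[0]),r[:,2]-v[1])-8
s=least_squares(f,[576,260],loss="soft_l1");print(len(r),s.x,np.std(f(s.x)))
h=W[(X>585)&(X<605)&(Y>-5)&(Y<20)&(Z>285)&(Z<309)&(g>300)];print("rear face",len(h),np.percentile(h[:,0],[10,50,90]))
h=W[(X>565)&(X<592)&(Y>-5)&(Y<20)&(Z>309)&(g>300)];print("top z",np.percentile(h[:,2],[10,50,90]))
cv2.imwrite("pics/c9.png",cv2.resize(d["p"][130:280,230:400,::-1],None,fx=3.5,fy=3.5,interpolation=cv2.INTER_CUBIC))
E
```

```text
185 [575.64621279 259.353514  ] 0.9459089521484774
rear face 64 [593.51986599 594.74524125 595.84937658]
top z [313.36932815 314.95426585 521.77129976]
```

View pics/c9.png

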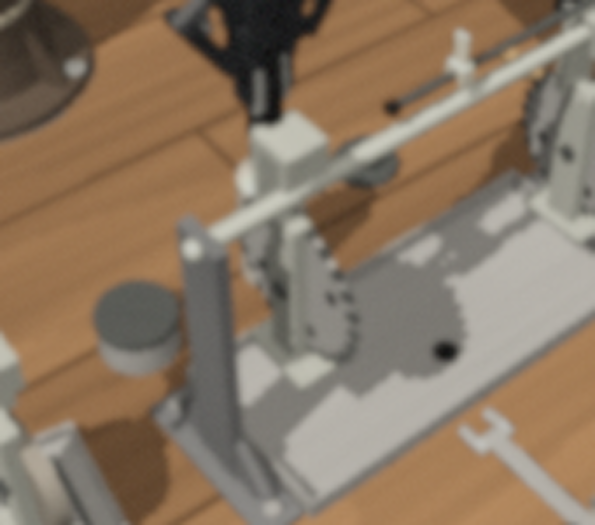

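move_arm --pt "0 0 6 0" --pt "0 0 14 0" --pt "0 0 22 0" --pt "0 0 28 0" --pt "0 0 32 0" --pt "0 0 34 0" --pt "0 0 34 0"

```text
clock: 14.6
tool_pos: [550.4, 7.5, 293.0]
ee_rot: [0.695, 0.719, -0.0, -0.0]
force: [0.3, 0.4, -3.5]
finger_gap: 12.1
```

move_arm --pt "0 0 1.5 0" --pt "0 0 3 0" --pt "0 0 4 0" --pt "0 0 4 0"

```text
clock: 15.0
tool_pos: [550.4, 7.5, 289.2]
ee_rot: [0.695, 0.719, -0.0, -0.0]
force: [-0.6, 0.2, -3.6]
finger_gap: 12.4
```

move_arm --pt "0 0 1 0" --pt "0 0 2 0" --pt "0 0 3 0" --pt "0 0 3 0"

```text
clock: 15.4
tool_pos: [550.5, 7.5, 287.9]
ee_rot: [0.695, 0.719, 0.001, 0.0]
force: [-6.1, 0.5, 9.2]
finger_gap: 12.5
```

```bash
python3 - <<'E'
from h import *
plan([])
p,W=grab("scene","s8");X,Y,Z=W[...,0],W[...,1],W[...,2];g=p.sum(2)
h=W[(X>562)&(X<590)&(Y>-5)&(Y<20)&(Z>270)&(Z<290)&(g>300)];print("top",len(h),np.percentile(h,[10,50,90],axis=0))
h=W[(X>585)&(X<605)&(Y>-5)&(Y<20)&(Z>250)&(Z<272)&(g>300)];print("rear face",len(h),np.percentile(h[:,0],[10,50,90]))
E
```

```text
t 15.4 tcp [550.5   7.5 287.9] dir 92.02 tilt 0.09 F [-6.1  0.5  9.2] gap 12.5 q [-0.23  0.27  0.16  1.68 -0.05  1.19  1.54]
top 88 [[565.02215979  -1.6009624  274.03112974]
 [575.74482907   7.02270418 275.27252653]
 [587.82865792  17.16497793 276.87762619]]
rear face 53 [594.57197758 595.35209987 596.39597784]
```

move_arm --pt "0 -1 -1.5 0" --pt "5 -1 -1.5 0" --pt "18 -1 -1.5 0" --pt "33 -1 -1.5 0" --pt "48 -1 -1.5 0" --pt "63 -1 -1.5 0" --pt "78 -1 -1.5 0" --pt "93 -1 -1.5 0" --pt "108 -1 -1.5 0" --pt "120 -1 -1.5 0" --pt "127 -1 -1.5 0" --pt "127 -1 -1.5 0"

```text
clock: 16.65
tool_pos: [544.9, 136.5, 288.0]
ee_rot: [0.694, 0.72, 0.001, -0.0]
force: [-0.2, 3.1, 3.0]
finger_gap: 12.3
```

```bash
python3 - <<'E'
from h import *
plan([])
p,W=grab("scene","s9")
for f in("s9","scene0","top0","s7"):
    d=np.load(f+".npz");W=d["W"];p=d["p"].astype(int);X,Y,Z=W[...,0],W[...,1],W[...,2];g=p.sum(2)
    for nm,lo,hi in(("fin",301,330),("body",284,299)):
        q=W[(X>560)&(X<588)&(Y>145)&(Y<185)&(Z>lo)&(Z<hi)&(g>350)]
        if len(q)>3:print(f,nm,len(q),np.percentile(q,[2,50,98],axis=0).round(1).tolist())
d=np.load("s9.npz");W=d["W"];p=d["p"].astype(int);X,Y,Z=W[...,0],W[...,1],W[...,2];g=p.sum(2)
h=W[(X>562)&(X<600)&(Y>100)&(Y<170)&(Z>270)&(Z<280)&(g>300)];print("hooktop",len(h),np.percentile(h,[1,5,50,95,99],axis=0).round(1).tolist())
cv2.imwrite("pics/c10.png",cv2.resize(d["p"][100:250,280:420,::-1],None,fx=4,fy=4,interpolation=cv2.INTER_CUBIC))
E
```

```text
t 16.65 tcp [544.9 136.5 288. ] dir 92.14 tilt 0.1 F [-0.2  3.1  3. ] gap 12.3 q [-0.41  0.29  0.1   1.65 -0.03  1.2   1.3 ]
s9 fin 32 [[566.1, 159.2, 303.8], [571.6, 161.6, 314.2], [577.2, 164.1, 324.4]]
s9 body 40 [[562.6, 154.5, 285.3], [575.9, 159.4, 293.4], [580.3, 175.1, 298.5]]
scene0 fin 35 [[566.5, 158.4, 301.4], [572.8, 161.3, 314.2], [576.6, 164.2, 325.3]]
scene0 body 37 [[564.1, 155.4, 284.7], [576.5, 158.6, 293.8], [580.1, 175.8, 298.8]]
top0 fin 12 [[564.9, 162.5, 303.9], [569.1, 164.1, 323.4], [575.2, 166.4, 325.0]]
top0 body 38 [[561.6, 148.5, 287.2], [571.0, 161.7, 295.1], [578.0, 180.4, 298.7]]
s7 fin 34 [[565.7, 159.9, 302.0], [572.3, 161.3, 314.1], [577.1, 164.4, 323.9]]
s7 body 38 [[562.9, 155.0, 285.5], [575.8, 158.9, 293.0], [580.2, 174.3, 298.3]]
hooktop 118 [[563.5, 118.3, 270.8], [566.0, 119.7, 272.0], [579.1, 135.4, 274.9], [590.4, 153.4, 277.1], [591.6, 155.6, 277.7]]
```

View pics/c10.png

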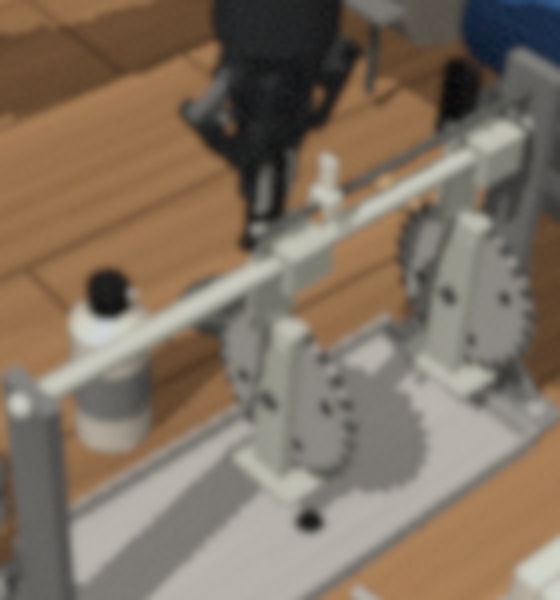

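move_arm --pt "4 0 0 0" --pt "10 0 0 0" --pt "16 0 0 0" --pt "21 0 0 0" --pt "24 0 0 0" --pt "24.5 0 0 0" --pt "24.5 0 0 0"

```text
clock: 17.4
tool_pos: [544.4, 157.7, 288.0]
ee_rot: [0.695, 0.719, -0.0, 0.0]
force: [0.0, -5.3, 4.5]
finger_gap: 12.1
```

```bash
cat > m.py <<'E'
from h import *
plan([])
p,W=grab("scene","s10");X,Y,Z=W[...,0],W[...,1],W[...,2];g=p.astype(int).sum(2)
q=W[(X>560)&(X<588)&(Y>145)&(Y<185)&(Z>301)&(Z<330)&(g>350)];print("fin",np.percentile(q,[2,50,98],axis=0)[:,1].round(1))
h=W[(X>575)&(X<600)&(Y>120)&(Y<210)&(Z>271)&(Z<280)&(g>300)];print("hook",len(h),np.percentile(h,[1,4,50,96,99],axis=0).round(1).tolist())
h=W[(X>586)&(X<604)&(Y>120)&(Y<210)&(Z>252)&(Z<270)&(g>300)];print("rear",len(h),np.percentile(h,[1,4,50,96,99],axis=0).round(1).tolist())
h=W[(abs(X-567)<40)&(Y>270)&(Y<350)&(Z>271)&(Z<280)&(g>300)];print("hung",len(h),np.percentile(h,[1,4,50,96,99],axis=0).round(1).tolist())
E
python3 m.py
```

```text
t 17.4 tcp [544.4 157.7 288. ] dir 91.92 tilt 0.06 F [ 0.  -5.3  4.5] gap 12.1 q [-0.44  0.3   0.09  1.64 -0.03  1.21  1.25]
fin [159.8 161.2 164.8]
hook 73 [[575.3, 139.7, 271.1], [575.8, 140.3, 271.4], [583.5, 156.3, 275.0], [590.2, 174.6, 276.9], [591.0, 175.1, 277.7]]
rear 58 [[586.7, 139.8, 252.5], [587.5, 140.5, 252.8], [589.3, 156.5, 260.1], [591.1, 174.2, 269.2], [591.4, 175.0, 269.6]]
hung 120 [[557.9, 296.7, 271.6], [559.8, 297.4, 272.0], [572.6, 316.6, 276.1], [586.5, 344.0, 278.5], [587.1, 346.5, 279.5]]
```

move_arm --pt "2 0 0 0" --pt "4 0 0 0" --pt "4.5 0 0 0" --pt "4.5 0 0 0" --pt "4.5 0 0 0"

```text
clock: 17.95
tool_pos: [544.2, 162.4, 287.9]
ee_rot: [0.695, 0.719, -0.0, 0.0]
force: [0.3, -3.9, 5.8]
finger_gap: 12.1
```

```bash
python3 m.py
```

```text
t 17.95 tcp [544.2 162.4 287.9] dir 91.94 tilt 0.05 F [ 0.3 -3.9  5.8] gap 12.1 q [-0.45  0.3   0.09  1.64 -0.03  1.21  1.25]
fin [159.3 161.  164.5]
hook 71 [[575.1, 144.2, 271.4], [575.6, 144.5, 271.6], [583.2, 161.1, 274.8], [590.4, 180.0, 277.0], [590.8, 181.0, 277.5]]
rear 54 [[586.9, 144.9, 252.9], [587.4, 145.1, 253.8], [589.3, 160.9, 262.0], [590.8, 180.0, 269.1], [590.9, 181.2, 269.9]]
hung 119 [[558.3, 296.7, 271.5], [559.8, 297.4, 272.1], [572.8, 317.8, 275.7], [585.5, 342.9, 278.0], [586.9, 346.2, 278.7]]
```

move_arm --pt "-1 0 0 0" --pt "-2 0 0 0" --pt "-2 0 0 0"

```text
clock: 18.3
tool_pos: [544.2, 162.1, 287.9]
ee_rot: [0.694, 0.72, 0.001, -0.0]
force: [2.1, 0.9, 4.0]
finger_gap: 12.3
```

move_arm --pt "0 0 0 0" --pt "0 0 0 0" --pt "0 0 0 0" --pt "0 0 0 0" --pt "0 0 -10 0" --pt "0 0 -30 0" --pt "0 0 -60 0" --pt "0 0 -95 0" --pt "0 0 -115 0" --pt "0 0 -120 0" --pt "0 0 -120 0" --pt "0 0 -120 0" --hand 50

```text
clock: 19.5
tool_pos: [543.6, 161.3, 406.7]
ee_rot: [0.695, 0.719, -0.001, -0.0]
force: [-0.1, 0.3, 1.1]
finger_gap: 42.7
```

move_arm --pt "0 -30 0 0" --pt "0 -60 0 0" --pt "0 -90 0 0" --pt "0 -120 0 0" --pt "0 -120 0 0" --pt "0 -120 0 0" --pt "0 -120 0 0" --pt "0 -120 0 0" --pt "0 -120 0 0" --pt "0 -120 0 0" --pt "0 -120 0 0" --pt "0 -120 0 0"

```text
clock: 20.7
tool_pos: [424.2, 157.2, 407.8]
ee_rot: [0.695, 0.719, -0.0, -0.0]
force: [0.3, -0.1, 0.2]
finger_gap: 42.6
```

```bash
python3 m.py; python3 - <<'E'
from h import *
p=np.load("s10.npz")["p"];cv2.imwrite("pics/c11.png",cv2.resize(p[90:330,140:440,::-1],None,fx=2.4,fy=2.4,interpolation=cv2.INTER_CUBIC))
p,W=grab("top","t10");X,Y,Z=W[...,0],W[...,1],W[...,2];g=p.astype(int).sum(2)
for nm,m in(("fin",(X>560)&(X<588)&(Y>145)&(Y<185)&(Z>301)&(g>350)),("hooktop",(X>575)&(X<600)&(Y>120)&(Y<210)&(Z>271)&(Z<281)),("tab",(X>515)&(X<560)&(Y>120)&(Y<210)&(Z>285)&(g<250)),("hung",(X>515)&(X<560)&(Y>290)&(Y<350)&(Z>285)&(g<250))):
    q=W[m];print(nm,len(q),np.percentile(q,[2,50,98],axis=0).round(1).tolist() if len(q)>2 else"")
W=cloud("scene",np.load("s10.npz")["d"]);p=np.load("s10.npz")["p"];X,Y,Z=W[...,0],W[...,1],W[...,2]
q=W[(Z>205)&(Z<250)&(Y<-200)&(Y>-260)&(X>500)&(X<600)&(p.astype(int).sum(2)>380)];print("wheel hook",np.median(q,0))
E
```

```text
t 20.7 tcp [424.2 157.2 407.8] dir 92.02 tilt 0.0 F [ 0.3 -0.1  0.2] gap 42.6 q [-0.52  0.04  0.05  1.66 -0.    1.44  1.14]
fin [159.9 161.2 163.8]
hook 67 [[575.4, 143.6, 272.1], [576.5, 144.4, 272.3], [583.6, 161.4, 275.6], [589.7, 179.6, 278.2], [590.2, 181.1, 278.6]]
rear 58 [[586.4, 144.5, 252.7], [586.9, 144.7, 253.5], [589.0, 161.1, 261.4], [591.2, 181.2, 268.9], [591.5, 182.1, 269.7]]
hung 121 [[557.7, 296.6, 271.1], [559.3, 297.4, 271.8], [572.1, 317.3, 275.8], [586.1, 343.6, 277.8], [586.5, 346.5, 279.0]]
fin 12 [[565.0, 162.5, 303.5], [570.2, 164.1, 321.7], [576.8, 168.5, 326.5]]
hooktop 63 [[577.5, 148.5, 272.1], [582.8, 165.2, 275.6], [587.6, 182.4, 280.2]]
tab 78 [[528.7, 156.2, 291.6], [541.0, 162.6, 313.4], [553.7, 169.6, 317.6]]
hung 99 [[524.6, 308.1, 286.9], [536.3, 311.7, 313.1], [549.4, 320.7, 316.7]]
wheel hook [ 552.59772968 -224.42768838  233.03219745]
```

```bash
python3 - <<'E'
from h import *
for i in range(4):
    p,W=grab("top","t11");X,Y,Z=W[...,0],W[...,1],W[...,2];g=p.astype(int).sum(2)
    print([W[(X>515)&(X<560)&(Y>a)&(Y<b)&(Z>285)&(g<250)].mean(0).round(1).tolist() for a,b in((120,210),(290,350))])
print(order.hand_in())
E
```

```text
[[540.5, 162.5, 311.4], [536.8, 312.8, 308.5]]
[[540.5, 162.5, 311.5], [536.8, 312.8, 308.4]]
[[540.6, 162.5, 312.0], [536.8, 312.8, 308.4]]
[[540.5, 162.5, 312.0], [536.8, 312.8, 308.7]]
the job is handed in; nothing more can be done
None
```

I slid the hung carrier against the stop collar; there it stopped moving and pushed back with about 19 N. I then lifted the saw-blade carrier out of the tray, hooked it over the open part of the rail and slid it under the index clip. I let go and handed the job in at about 21 s.

Last checks before handing in:
- **Blade carrier position:** its hook centre is within about 1–1.5 mm of the clip along the rail in both cameras, against 8 mm allowed. The hook top is at about 275.6 mm, so it is seated on the rail.
- **Both hung carriers at rest:** their grip tabs held the same position to about 0.1 mm across four frames. The hung carrier's hook did not shift after its release.
- **Wheel carrier:** its hook is within about 0.6 mm of where it started.

The two cameras differ by 2–3 mm in absolute y, so I compared hook and clip within each camera. I could not view the final picture because the viewer's limit was reached, so the last checks rest on depth measurements alone. I did not re-measure the other loose items. The planned path cleared the grease tin and spray can, and I saw no unexpected contact forces.

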